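Stand the bench spatula in the steel cup

TASK

Take the flat-bladed spatula from its slot in the sloped white tool rest and stand it upright in the tall, narrow steel cup, handle down and blade up. Leave the cup standing where it is and let go of the spatula.

Things in the scene. Friction and masses are not known exactly. Their poses are not given: they have to be found in the camera images.
- spatula_mid (a point): Point on the handle's axis half-way up the steel spatula: 210 mm long, 90 g; handle 12 mm thick, 175 mm long, then a flat blade 34 mm wide, bent 25 degrees. z runs along the handle, foot to blade; y across the blade. It starts loose in one of 3 slots of the rest, leaning 45 degrees, blade up and away from the robot. The others, 90 mm apart, a plain rod and a round-knobbed one, are unwanted.
- spatula_foot (a point): Centre of the flat lower end of the spatula's handle, 107.5 mm from spatula_mid along -z; same axes. It starts about 25 mm above the table. The slot carries the handle from beneath up to 125 mm from this foot; from there to 175 mm the handle is bare all round and can be gripped from above, across it, and lifted straight out.
- cup: Tall, narrow, straight-sided open steel cup, loose, 350 g: 60 mm outer diameter, 105 mm high, wall 3 mm (mouth 54 mm across), floor 6 mm thick, so 99 mm deep. Origin at the centre of its underside, z up its axis. The wide, low steel dish (100 mm across, 40 mm high) nearby is not wanted.
Not all that is in view belongs to the job. Leave any red look-alike of the part that bears spatula_mid alone.

How it is judged:
By the outcome, as a careful person would: the job done as asked, in the order asked, and still so for the second after the job is handed in, with the robot touching nothing.
It also fails if it takes over 40 s, if anything falls off the work surface, if the arm or the gripper's body presses on something with over 40 N, if the wrist force passes 120 N, or if a joint passes its speed limit or range.

ROBOT

A 6-joint arm with a two-finger parallel gripper is mounted at the origin on the work surface. World frame = base frame: x ahead of the robot, y to its left, z up, the work surface at z = 0. Lengths are in m, angles in rad, forces in N, time in s.
With the tool pointing down it reaches from about 0.35 to 0.775 m from the base axis. Payload 5.5 kg.
Tool frame: the origin (TCP) lies on the centre line of the jaws, within the pads' length; the fingertips stand 17 mm ahead of it and the grasp point (between the pads) lies 2 mm behind it (arm.tip_reach is the distance from the TCP to the fingertips, in m); z points along the fingers, x is the direction in which the jaws open and shut, and the axes are right-handed (so a half turn about z gives the same grasp; the last joint's range is limited). The gripper opens to 85 mm and grips with 20 to 120 N. Pads are 22 mm wide; open, the fingers measure 114 mm over their backs; the gripper's body (76 mm by 85 mm) begins 54 mm behind the grasp point. The pads swing forward as they close: fully open they stand 13 mm farther back than shut.
Start: joints at [1.079, 0.313, 0.046, 1.304, 0, 1.431], TCP at [0.198, 0.54, 0.248] pointing down, gripper open.
Joint ranges: [-2.76, 2.76], [-0.86, 1.69], [-1.03, 1.26], [-2.2, 2.34], [-1.47, 1.5], [-3.14, 3.14]. Speed limits (rad/s): [2.57, 2.57, 3.14, 3.14, 3.14, 3.14].

INTERFACE

Orientations are given as a unit quaternion [x, y, z, w].
In Python, from workcell import arm gives the robot as it stands. Calls block until the motion is done:
- arm.movep(position, orientation): joint-space move of the TCP to a pose.
- arm.movel(position, rotation=None, speed=0.15, threshold=None): straight line of the TCP; rotation=None keeps the orientation; speed is the mean speed in m/s. With threshold (N) it stops when the force on the tool has changed by that much, and returns True; else False.
- arm.move_j(angles): joint-space move.
- arm.gripper_to(opening, f_grip=None): finger opening in m; f_grip is the grip in N (None keeps the last); returns when the fingers have stopped.
- arm.hold(seconds).
- arm.ik(position, orientation): joint angles nearest the present ones, or None.
- arm.grab_frame(name): name is "side" or "top"; returns the picture (480x640x3 uint8, red, green, blue); there is no depth.
- arm.calibration(name): a dict with "fx", "fy", "cx", "cy" (pixels), "dist_coeffs" ([k1, k2, p1, p2, k3] as OpenCV has them; the pictures are not rectified), "R" (3x3) and "t" (3): a world point X has camera coordinates R X + t. Camera axes: x right, y down, z forward; pixel columns grow to the right and rows downward; lengths in m; the calibration is good to about 2 mm. A picture is of the moment at which its call begins. calibration takes no time and is no camera call.
A pose or a line that the arm cannot do raises arm.PlanningError and nothing moves.
- arm.finish_job(): hands the job in, once; it reports no verdict.
Trained networks look in the newest picture that a camera, given by its name, has taken for a name from the list of things; names that differ only in an ending like _2 or _b are one class to them, and where a whole thing is asked for, a point or a joint stands for the part that bears it (a point fixed in the world has none). Each returns a list of dicts, best first, with "p" (0 to 1); they miss things now and then, are a little off and sometimes report something else, mostly with a low value. They report only what shows in the picture. A call takes as long as a camera call. They do not tell look-alikes from the thing itself.
- arm.regions_of(camera, query): "pixels" (480x640 bool, what is visible of it) and "position" ([column, row] in pixels, amid what is visible of it).
Readings, each from a call of its own:
- arm.current_clock(): time.
- arm.current_joint_pos(): joint angles.
- arm.current_joint_velocities(): joint speeds.
- arm.current_effort(): joint torques, N m.
- arm.current_tcp_pos(): TCP position.
- arm.current_tcp_rot(): TCP orientation.
- arm.current_force(): force on the tool from outside, world axes, zero at the start.
- arm.current_ft_torque(): the same for the moment, N m.
- arm.current_opening(): finger opening in m.
Only numpy, scipy, OpenCV 4.12 (cv2) and the standard library are available. Lean on these libraries where they do the work, as an engineer would, in place of code of your own. Each camera call takes 0.05 s, during which the arm holds its last target. There are 200 camera calls.

## Working session

There is one attempt and no reset: what is moved stays moved. The work goes in short steps, each a Python script; the robot and the scene stay as the last script left them, time stands still between calls to the robot, and variables do not carry over. Pictures are saved under pics/ and viewed, about 8 in all and at most 12, crops included, and the job is handed in when it is done.

```bash
mkdir -p pics
cat > h.py <<'E'
import numpy as np, cv2
from workcell import arm
from scipy.spatial.transform import Rotation as R
def cal(n):
    c=arm.calibration(n); K=np.array([[c['fx'],0,c['cx']],[0,c['fy'],c['cy']],[0,0,1]])
    return K,np.array(c['dist_coeffs']),np.array(c['R']),np.array(c['t'])
def ray(n,px):
    K,d,Rm,t=cal(n); u=cv2.undistortPoints(np.array(px,float).reshape(-1,1,2),K,d).reshape(-1,2)
    return -Rm.T@t,np.c_[u,np.ones(len(u))]@Rm
def onz(n,px,z):
    o,d=ray(n,px); return o+d*((z-o[2])/d[:,2:])
def proj(n,X):
    K,d,Rm,t=cal(n); return cv2.projectPoints(np.array(X,float).reshape(-1,1,3),cv2.Rodrigues(Rm)[0],t,K,d)[0].reshape(-1,2)
def save(n,f):
    im=arm.grab_frame(n); cv2.imwrite('pics/'+f,im[:,:,::-1]); return im
E
python3 - <<'E'
from h import *
for n in('top','side'):
    save(n,n+'0.png')
    K,d,Rm,t=cal(n); print(n,(-Rm.T@t).round(3),Rm[2].round(2),K[0,0])
    for q in('spatula_mid','cup'):
        for r in arm.regions_of(n,q):
            ys,xs=np.nonzero(r['pixels']); print(q,round(r['p'],2),np.round(r['position']),xs.min(),xs.max(),ys.min(),ys.max(),len(xs))
print(arm.current_clock())
a=cv2.imread('pics/top0.png');b=cv2.imread('pics/side0.png')
E
```

```text
top [0.169 0.009 1.183] [ 0.2   0.01 -0.98] 559.7289219121469
spatula_mid 0.97 [468. 306.] 414 497 265 335 793
spatula_mid 0.9 [207. 278.] 166 233 248 329 699
spatula_mid 0.57 [299. 119.] 287 304 95 193 740
cup 0.76 [489. 185.] 468 509 165 206 1142
side [ 0.31  -0.849  0.747] [ 0.07  0.8  -0.6 ] 529.8849547439826
spatula_mid 0.82 [409. 204.] 371 444 183 244 525
spatula_mid 0.8 [276. 401.] 251 321 339 428 1007
cup 0.64 [432. 375.] 413 455 340 408 2346
0.3
```

View pics/top0.png

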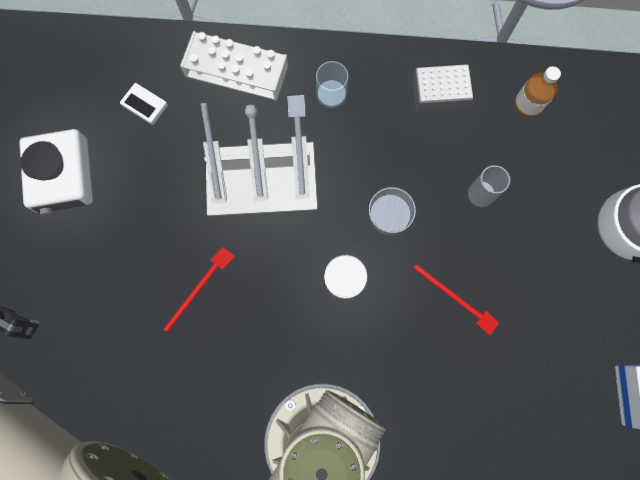

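View pics/side0.png

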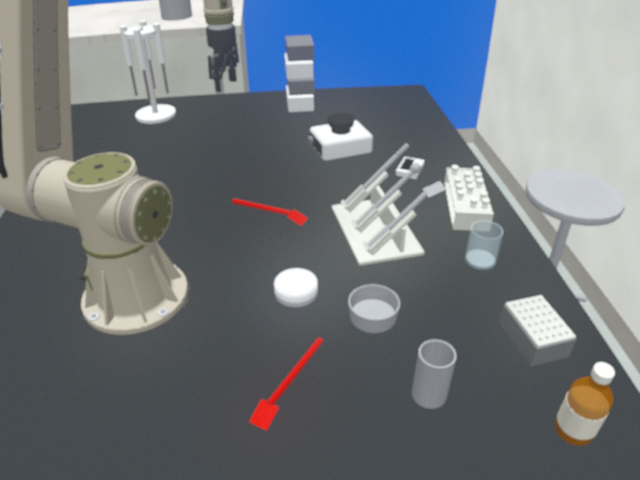

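The three candidates in top are the steel one in the rest at (299,119) and two red ones at (207,278) and (468,306), which are look-alikes. In the rest, the plain rod is at (212,150), the knobbed tool at (255,150) and the flat-bladed one at (299,140). In side, the flat-bladed one runs (370,245)→(433,189). The tall narrow cup is at top (489,185) and side (432,375). The dish at top (392,210) isn't wanted. I'll confirm this in one crop.

Run:
```python
from h import *
a=cv2.imread('pics/top0.png')[85:215,195:325];b=cv2.imread('pics/side0.png')[150:265,325:455]
a=cv2.resize(a,(400,400));b=cv2.resize(b,(400,354))
o=np.zeros((400,800,3),np.uint8);o[:,:400]=a;o[:354,400:]=b;cv2.imwrite('pics/crop1.png',o)
arm.grab_frame('top');arm.grab_frame('side')
lines={}
for n in('top','side'):
    rs=[r for r in arm.regions_of(n,'spatula_mid')]
    r=[r for r in rs if (abs(np.array(r['position'])-([299,119] if n=='top' else [409,204]))<25).all()]
    if r:
        m=r[0]['pixels'];np.save(n+'m.npy',m)
        ys,xs=np.nonzero(m);
        for y in range(ys.min(),ys.max()+1,8): print(n,y,xs[ys==y].min(),xs[ys==y].max())
    c=arm.regions_of(n,'cup');
    for k in c[:2]:
        ys,xs=np.nonzero(k['pixels']);print('cup',k['p'],xs.min(),xs.max(),ys.min(),ys.max()); np.save(n+'c.npy',k['pixels'])
```

```text
top 95 297 301
top 103 288 304
top 111 288 304
top 119 295 298
top 127 296 299
top 135 295 300
top 143 297 301
top 151 297 301
top 159 297 302
top 167 298 303
top 175 298 303
top 183 299 304
top 191 300 304
cup 0.97 468 509 165 206
side 182 437 440
side 190 423 444
side 198 416 422
side 206 408 415
side 214 400 407
side 222 392 400
side 230 384 389
side 238 375 379
side 246 369 370
cup 0.89 412 455 340 407
```

View pics/crop1.png

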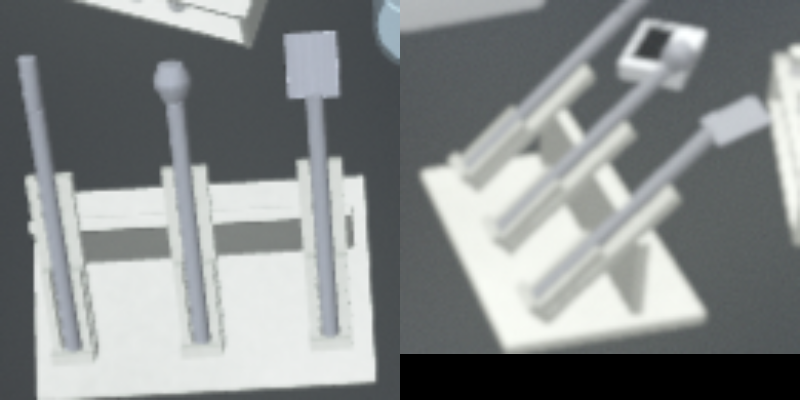

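The crop confirms it: the flat blade is the right-hand tool in top and the nearest one in side, foot at top (302,194) and side (370,247), blade junction at top (297,116) and side (426,193). Next I'll fit the poses.

Run:
```python
from h import *
from scipy.optimize import least_squares as ls
# cup
th=np.linspace(0,2*np.pi,60);C=np.c_[.03*np.cos(th),.03*np.sin(th)]
def hull(n,p):
    X=np.r_[np.c_[C+p,np.zeros(60)],np.c_[C+p,np.full(60,.105)]];q=proj(n,X);return np.r_[q.min(0),q.max(0)]
def bb(n):
    ys,xs=np.nonzero(np.load(n+'c.npy'));return np.array([xs.min()-.5,ys.min()-.5,xs.max()+.5,ys.max()+.5])
for ns in(['top','side'],['top'],['side']):
    s=ls(lambda p:np.concatenate([hull(n,p)-bb(n) for n in ns]),onz('top',[489,185],.05)[0,:2]);print('cup',ns,s.x.round(4),s.fun.round(1))
def cl(n):
    ys,xs=np.nonzero(np.load(n+'m.npy'))
    # handle pixels: exclude blade
    k=(ys>122)&(ys<192) if n=='top' else (ys>198)&(ys<242)
    return np.c_[xs,ys][k].astype(float)
P={n:cl(n) for n in('top','side')}
E={'top':[[302.3,194.2],[297,116.5]],'side':[[370.5,247.5],[425.8,192.9]]}
def sp(p):
    d=np.array([np.cos(p[3])*np.cos(p[4]),np.sin(p[3])*np.cos(p[4]),np.sin(p[4])]);return p[:3],d
def res(p):
    f,d=sp(p);r=[]
    for n in P:
        q=proj(n,[f,f+.175*d]);u=(q[1]-q[0])/np.linalg.norm(q[1]-q[0]);nn=np.array([-u[1],u[0]])
        r+=[((P[n]-q[0])@nn).mean()*4]; 
        w=(P[n]-q[0])@u;r+=[4*np.polyfit(w-w.mean(),(P[n]-q[0])@nn,1)[0]*30]
        r+=list(((np.array(E[n])-q)@u)*.5)
    return np.array(r+[(p[2]-.025)/.003,(p[4]-np.pi/4)/.02])
f0=onz('top',[302,194],.025)[0]
s=ls(res,np.r_[f0,0,.785]);f,d=sp(s.x);print(s.x.round(4),s.fun.round(1),d.round(3),'grip',(f+.15*d).round(4))
np.save('sp.npy',np.r_[f,d]);print(arm.calibration('top')['dist_coeffs'])
```

```text
cup ['top', 'side'] [ 0.5483 -0.3097] [-1.   0.  -0.4  0.2 -0.2 -0.1  0.5  1.2]
cup ['top'] [ 0.5486 -0.3111] [-0.3 -0.1  0.3  0.1]
cup ['side'] [ 0.5484 -0.3085] [-0.4 -0.7  0.3  0.6]
[0.51   0.0802 0.0255 0.1316 0.776 ] [ 0.  -0.2 -0.2 -0.4 -0.   0.3  0.7  0.1  0.2 -0.5] [0.708 0.094 0.7  ] grip [0.6161 0.0942 0.1306]
[-0.02417893  0.          0.          0.          0.        ]
```

```bash
cat >> h.py <<'E'
S=np.load('sp.npy') if __import__('os').path.exists('sp.npy') else None
f,d=S[:3],S[3:]; yaw=np.arctan2(d[1],d[0]); tilt=np.arcsin(d[2])
G=.153; g=f+G*d; c=np.array([-np.sin(yaw),np.cos(yaw),0])
def grasp(s): # s=+-1
    x=s*c; z=np.array([0,0,-1.]); return R.from_matrix(np.c_[x,np.cross(z,x),z])
up=R.from_rotvec(-(np.pi/2-tilt)*c)
def final(s,phi): return R.from_rotvec([0,0,phi-yaw])*up*grasp(s)
def tcp(p,r): return p+.002*r.apply([0,0,1])
CUP=np.array([.5484,-.3100])
def cupt(phi,h): return np.r_[CUP+.012*np.array([np.cos(phi),np.sin(phi)]),h]
E
python3 - <<'E'
from h import *
print(up.apply(d).round(3),g.round(4))
for s in(1,-1):
    r=grasp(s)
    for z in(0,.1,.2):
        q=arm.ik(tcp(g+[0,0,z],r),r.as_quat());print('g',s,z,None if q is None else np.round(q,2))
    for phi in(-.8,-.515,-.2,.13):
        r=final(s,phi)
        for h in(.162,.24,.30):
            q=arm.ik(tcp(cupt(phi,h),r),r.as_quat());print(s,phi,h,None if q is None else np.round(q,2))
E
```

```text
[0. 0. 1.] [0.6182 0.0945 0.1327]
g 1 0 [ 0.02  0.46 -0.02  1.08  0.   -0.11]
g 1 0.1 [ 0.02  0.42  0.15  1.31  0.   -0.11]
g 1 0.2 [ 0.02  0.42  0.4   1.55  0.   -0.11]
1 -0.8 0.162 [-0.57  0.1  -0.81 -0.13 -0.16  0.16]
1 -0.8 0.24 [-0.57 -0.01 -0.7   0.11 -0.16  0.16]
1 -0.8 0.3 [-0.57 -0.07 -0.59  0.27 -0.16  0.16]
1 -0.515 0.162 [-0.7   0.08 -0.84 -0.13  0.13 -0.13]
1 -0.515 0.24 [-0.7  -0.04 -0.72  0.1   0.13 -0.13]
1 -0.515 0.3 [-0.7  -0.1  -0.61  0.27  0.13 -0.13]
1 -0.2 0.162 [-0.82  0.11 -0.78 -0.01  0.43 -0.46]
1 -0.2 0.24 [-0.82 -0.   -0.66  0.22  0.43 -0.46]
1 -0.2 0.3 [-0.82 -0.06 -0.55  0.38  0.43 -0.46]
1 0.13 0.162 [-0.91  0.19 -0.62  0.28  0.66 -0.87]
1 0.13 0.24 [-0.91  0.1  -0.5   0.49  0.66 -0.87]
1 0.13 0.3 [-0.91  0.06 -0.4   0.64  0.66 -0.87]
g -1 0 [ 0.02  0.46 -0.02  1.08  0.    3.03]
g -1 0.1 [0.02 0.42 0.15 1.31 0.   3.03]
g -1 0.2 [0.02 0.42 0.4  1.55 0.   3.03]
-1 -0.8 0.162 [-0.57  0.1  -0.81 -0.13 -0.16 -2.98]
-1 -0.8 0.24 [-0.57 -0.01 -0.7   0.11 -0.16 -2.98]
-1 -0.8 0.3 [-0.57 -0.07 -0.59  0.27 -0.16 -2.98]
-1 -0.515 0.162 [-0.7   0.08 -0.84 -0.13  0.13  3.01]
-1 -0.515 0.24 [-0.7  -0.04 -0.72  0.1   0.13  3.01]
-1 -0.515 0.3 [-0.7  -0.1  -0.61  0.27  0.13  3.01]
-1 -0.2 0.162 [-0.82  0.11 -0.78 -0.01  0.43  2.68]
-1 -0.2 0.24 [-0.82 -0.   -0.66  0.22  0.43  2.68]
-1 -0.2 0.3 [-0.82 -0.06 -0.55  0.38  0.43  2.68]
-1 0.13 0.162 [-0.91  0.19 -0.62  0.28  0.66  2.27]
-1 0.13 0.24 [-0.91  0.1  -0.5   0.49  0.66  2.27]
-1 0.13 0.3 [-0.91  0.06 -0.4   0.64  0.66  2.27]
```

Run:
```python
from h import *
r=grasp(1)
arm.gripper_to(.05)
arm.movep(tcp(g+[0,0,.13],r),r.as_quat())
print('down',arm.movel(tcp(g,r),speed=.12,threshold=8),arm.current_tcp_pos(),arm.current_force())
arm.gripper_to(0,f_grip=70);print('open',arm.current_opening(),arm.current_force())
print(arm.movel(tcp(g+[0,0,.18],r),speed=.15));print(arm.current_opening(),arm.current_force(),arm.current_clock())
a=save('side','side1.png');b=save('top','top1.png')
cv2.imwrite('pics/c2.png',np.hstack([cv2.resize(a[60:300,270:510],(400,400)),cv2.resize(b[20:260,180:420],(400,400))])[:,:,::-1])
```

```text
down False [0.61884121 0.09455619 0.13162164] [-0.1240442  -0.04687472  0.21531263]
open 0.009844173770561461 [-0.72140786  0.53330847  3.02573628]
False
0.009968519143740199 [ 0.04213568  0.29094319 -1.17689783] 6.2583
```

View pics/c2.png

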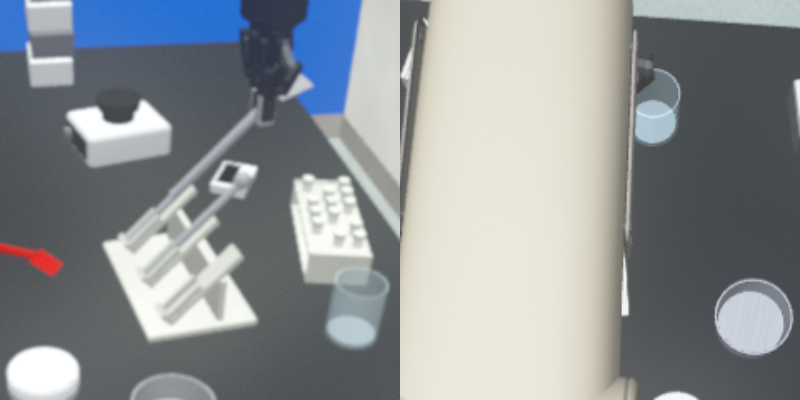

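The spatula is held with its blade forward and the slot is empty; side shows the handle running down and back from about (430,125). Now I'll bring it upright over the cup and check before inserting.

Run:
```python
from h import *
phi=-.65; r=final(1,phi)
arm.movep(tcp(cupt(phi,.315),r),r.as_quat())
print(arm.current_tcp_pos(),arm.current_opening(),arm.current_clock())
a=save('side','side2.png');b=save('top','top2.png')
F=cupt(phi,.315-G)
print('pred foot,grip px',proj('side',[F,F+[0,0,G]]).round(1),proj('top',[F]).round(1))
for n in('side','top'):
    for k in arm.regions_of(n,'cup')[:1]:
        ys,xs=np.nonzero(k['pixels']);print(n,'cup',k['p'],xs.min(),xs.max(),ys.min(),ys.max())
cv2.imwrite('pics/c3.png',np.hstack([cv2.resize(a[190:430,310:550],(400,400)),cv2.resize(b[60:300,380:620],(400,400))])[:,:,::-1])
```

```text
[ 0.55963703 -0.31782129  0.31389233] 0.010081692845305159 7.9
pred foot,grip px [[449.5 331.3]
 [465.9 251.4]] [[507.1 164.9]]
side cup 0.76 412 455 339 408
```

View pics/c3.png

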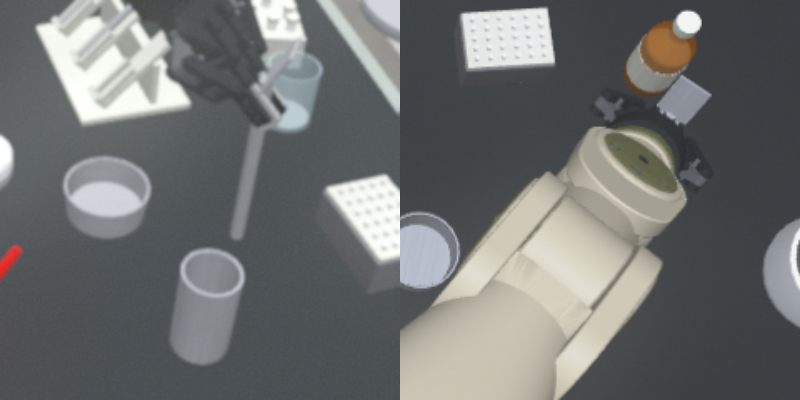

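The handle hangs vertical and its foot is at side (452,332), against a predicted (450,331). I'll insert with a 3 mm correction, guarded by the force threshold.

Run:
```python
from h import *
phi=-.65; r=final(1,phi); o=np.array([-.003,0,0])
p=lambda h: tcp(cupt(phi,h)+o,r)
print(arm.movel(p(.315),speed=.1))
print(arm.movel(p(.175),speed=.12,threshold=6),arm.current_tcp_pos(),arm.current_force())
print(arm.movel(p(.150),speed=.03,threshold=4),arm.current_tcp_pos(),arm.current_force(),arm.current_clock())
a=save('side','side3.png')
cv2.imwrite('pics/c4.png',cv2.resize(a[190:430,310:550],(500,500))[:,:,::-1])
```

```text
False
False [ 0.55660505 -0.31849142  0.17462653] [-1.27337322 -0.04632451 -0.02708534]
True [ 0.55649565 -0.31841334  0.15695552] [-0.41276542  0.04809949  3.3895371 ] 10.2583
```

View pics/c4.png

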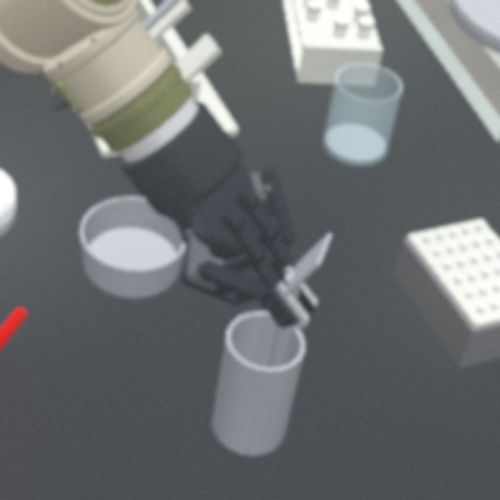

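The handle is inside the cup and the foot met the floor at the expected height. Now I'll release and retreat.

Run:
```python
from h import *
phi=-.65; r=final(1,phi)
arm.gripper_to(.03);arm.hold(.4);arm.gripper_to(.06)
t=np.array(arm.current_tcp_pos());b=r.apply([0,0,-1])
print(arm.movel(t+.05*b,speed=.06,threshold=6),arm.current_force())
print(arm.movel(t+.16*b,speed=.15,threshold=8),arm.current_force())
arm.hold(.5)
a=save('side','side4.png');b=save('top','top4.png')
for n in('side','top'):
    for k in arm.regions_of(n,'cup')[:1]:
        ys,xs=np.nonzero(k['pixels']);print(n,'cup',k['p'],xs.min(),xs.max(),ys.min(),ys.max())
print(arm.current_clock())
cv2.imwrite('pics/c5.png',np.hstack([cv2.resize(a[190:430,310:550],(400,400)),cv2.resize(b[60:300,380:620],(400,400))])[:,:,::-1])
```

```text
False [ 0.39994794 -0.1712148   0.36962994]
False [ 3.44395683e-01  3.39940828e-04 -7.43377278e-02]
side cup 0.84 412 455 340 408
top cup 0.78 474 509 165 203
14.0083
```

View pics/c5.png

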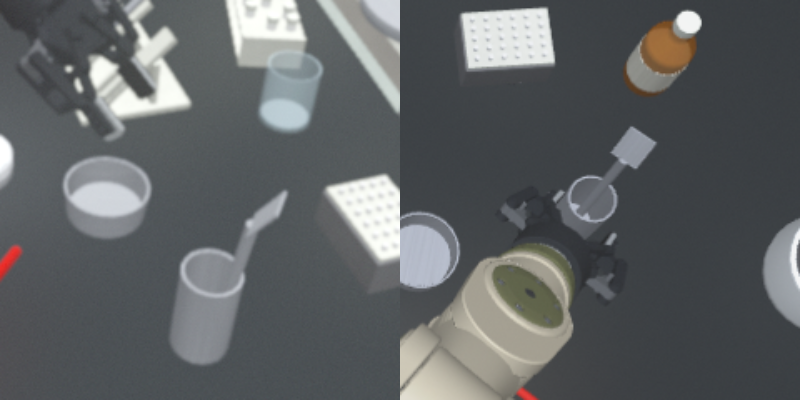

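Run:
```python
from h import *
o1,d1=ray('top',[513.2,157.8]);o2,d2=ray('side',[460,325]);d1=d1[0];d2=d2[0]
k=np.linalg.lstsq(np.c_[d1,-d2],o2-o1,rcond=None)[0];X=(o1+k[0]*d1+o2+k[1]*d2)/2
print(X.round(3),np.linalg.norm(o1+k[0]*d1-o2-k[1]*d2),np.degrees(np.arccos((X[2]-.006)/.175)),(X[:2]-CUP).round(3))
```

```text
[ 0.568 -0.323  0.18 ] 0.003272002985547201 6.795465907400624 [ 0.02  -0.013]
```

```bash
python3 -c "
from h import *
arm.finish_job()"
```

```text
the job is handed in; nothing more can be done
```

The flat-bladed spatula is standing in the tall steel cup, handle down and blade up. I let go of it and handed the job in after about 14 s of robot time; no verdict was reported.

- **Grasp and insertion:** I took it from its slot by the bare part of the handle, turned it upright over the cup and lowered it. The foot met the cup floor at the expected height, with about 3 N of contact.
- **Final position:** After release the spatula leans on the cup's far wall, by roughly 7°, triangulated from both cameras with rays that missed each other by about 3 mm.
- **Cup:** In the side view its outline is unchanged to within a pixel. In the top view its outline was smaller because the arm hid part of it.
- **Gripper:** It is clear of everything, and the last force reading was under 0.4 N.
- **Disagreement:** Before insertion the foot was about 2 pixels (about 4 mm) from where I predicted. I shifted the target 3 mm to allow for it.

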